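# Shut the tack caddy and hang it up

### The job

Press the yellow flap of the green tack caddy fully shut where it stands, so that its steel tongue snaps behind the far rim and the flap stays down by itself. Then bring the caddy out from under the lamp bar, keeping it upright, and hang it by the middle of its hoop handle on the free hook (not the one with the tape roll), so that it hangs level and still with the flap still shut. Leave the other things on the bench where they are.

Things in the scene. Friction and masses are not known exactly. Their poses are not given: they have to be found in the camera images.
- caddy: Loose green steel tack box, 70 (x) x 128 (y) x 70 mm high, about 0.65 kg. Origin: centre of the underside, z up. Over it, in the plane x = 0, stands a fixed hoop handle of 10 mm round bar: uprights at y = +-69 mm; the bar rises from z = 170 mm above them to 180 mm at the middle. The flap is hinged on the top edge at x = -35 mm (robot side); the tongue snaps behind the rim at x = +35 mm.
- flap (a joint): Yellow flap, a plate 70 mm long, 124 wide, 4 thick. 0 rad = shut, flat on the box, top face 74 mm above the caddy's underside; about 1.2 = standing up. A stiff, lightly sprung hinge: unless caught it rises again to about 0.3. A sprung steel tongue under its free edge snaps behind the far rim in the last 15 mm of the edge's travel, at 4 to 5 N down near the middle of the free edge.
- flap_hinge (a point): Point on the flap's hinge line, at the middle of its width: (-35, 0, 72) mm in the caddy's frame; axes as the caddy's. The hinge line is the caddy's y axis direction; the flap's mid-plane passes through it.
- flap_edge (a point): Middle of the flap's free edge, on its top (outer) face, 70 mm from the hinge; x along the flap away from the hinge, z out of its top face.
- handle_mid (a point): Centre of the hoop handle's bar at its middle, the highest point: (0, 0, 180) mm in the caddy's frame; axes as the caddy's.
- lamp: Fixed bench lamp: a level aluminium bar 46 (x) x 380 (y) x 24 mm, its underside 320 mm above the bench, on two thin posts 180 mm either side. Origin: on the bench under the bar's centre; y along the bar. The caddy stands under its front edge, so the gripper can come at flap and handle only tilted, leaning back towards the robot.
- hook: Fixed stand with the free hook. Origin: on the bench at the foot of its post (16 mm diameter, 290 mm high, round foot 100 mm). A level steel wire of 8 mm diameter runs from the post along -x, its top 274 mm above the bench, and turns up at its end.
- hook_seat (a point): Where the handle should rest: point on top of the level wire of the free hook, 65 mm in front of the post's axis, 274 mm above the bench; axes as the stand's (wire along x, -x towards its tip). A hanging handle's bar centre lies 5 mm above the wire's top.
- hook_tip (a point): Upturned end of the free hook's wire, 94 mm in front of the post; its rounded top is 300 mm above the bench.
- tape_hook: Fixed, identical stand whose hook is taken by a roll of yellow tape (92 mm across). Origin as for hook.
- chisel: Bystander: chisel with red handle, 210 mm long, lying along its x.
- hammer: Bystander: hammer, 260 mm long, lying along its x.
- jar: Bystander: amber glass jar, 60 mm diameter, 75 mm high.
- glue: Bystander: white glue bottle, 60 mm diameter, 160 mm high.
- ornament: Bystander: gilded carved leaf ornament, about 60 x 100 x 75 mm.
- fragment: Bystander: broken-off gilded fragment, about 40 x 30 x 24 mm.
- sander: Bystander: cork sanding block, 112 x 62 x 36 mm.
Things that resemble listed ones, but are neither listed nor needed, are in the scene too. There is more than one size of the caddy; the job needs the largest.

How it is judged:
By the outcome, as a careful person would: the job done as asked, in the order asked, and still so for the second after the job is handed in, with the robot touching nothing.
It also fails if it takes over 61 s, if anything falls off the work surface, if the arm or the gripper's body presses on something with over 40 N, if the wrist force passes 120 N, or if a joint passes its speed limit or range.

### The arm

A 6-joint arm with a two-finger parallel gripper is mounted at the origin on the work surface. World frame = base frame: x ahead of the robot, y to its left, z up, the work surface at z = 0. Lengths are in m, angles in rad, forces in N, time in s.
With the tool pointing down it reaches from about 0.35 to 0.725 m from the base axis. Payload 6 kg.
Tool frame: the origin (TCP) lies at the very end of the fingers, on their centre line; the grasp point (between the pads) lies manip.tcp_to_grasp behind it (manip.tcp_to_grasp is the distance from the TCP to the grasp point, in m); z points along the fingers, y is the line along which they close (so a half turn about z gives the same grasp; the last joint's range is limited). The gripper opens to 85 mm and grips with 20 to 120 N. Pads are 22 mm wide; open, the fingers measure 114 mm over their backs; the gripper's body (76 mm by 85 mm) begins 54 mm behind the grasp point. The pads swing forward as they close: fully open they stand 13 mm farther back than shut.
Start: joints at [1.596, 0.04, 0.085, 0, -1.615, -0.334], TCP at [0.182, 0.572, 0.231] pointing down, gripper open.
Joint ranges: [-2.56, 2.56], [-1.29, 2.01], [-1.08, 1.49], [-3.29, 1.98], [-2.81, -0.18], [-2.99, 2.99]. Speed limits (rad/s): [2.57, 2.57, 3.01, 3.14, 3.14, 3.14].

### API

Orientations are given as a unit quaternion [w, x, y, z].
In Python, from workcell import manip, open_jaws, close_gripper, kinematics, optics gives the robot as it stands. Calls block until the motion is done:
- manip.move_pose(position, orientation): joint-space move of the TCP to a pose.
- manip.movel(position, ori=None, rate=0.15, force_limit=None): straight line of the TCP; ori=None keeps the orientation; rate is the mean speed in m/s. With force_limit (N) it stops when the force on the tool has changed by that much, and returns True; else False.
- manip.goto_joints(angles): joint-space move.
- open_jaws() and close_gripper(effort=None): open the fingers fully, or close them until they stop; effort is the grip in N (None keeps the last).
- manip.sleep(seconds).
- kinematics.solve_ik(position, orientation): joint angles nearest the present ones, or None.
- optics.snapshot(name): name is "scene" or "top" or "wrist"; returns (picture, depth): 384x512x3 uint8, blue, green, red; 384x512 float32, m along the optical axis (not along the pixel's ray), 0 where there is no reading.
- optics.camera_info(name): a dict with "fx", "fy", "cx", "cy" (pixels), "distortion" ([k1, k2, p1, p2, k3] as OpenCV has them; the pictures are not rectified), "rvec" (rotation vector, rad) and "tvec" (3), from world to camera coordinates, as OpenCV has them. Camera axes: x right, y down, z forward; pixel columns grow to the right and rows downward; lengths in m; the calibration is good to about 2 mm. A picture is of the moment at which its call begins: read the wrist's pose just before it. camera_info takes no time and is no camera call; for the wrist camera it gives the pose at the moment of the call.
A pose or a line that the arm cannot do raises manip.IKError and nothing moves.
- manip.finish_job(): hands the job in; it is judged then, once.
Readings, each from a call of its own:
- manip.get_time(): time.
- manip.get_joint_pos(): joint angles.
- manip.get_qd(): joint speeds.
- manip.get_effort(): joint torques, N m.
- manip.get_tcp_pos(): TCP position.
- manip.get_eef_rot(): TCP orientation.
- manip.get_wrist_force(): force on the tool from outside, world axes, zero at the start.
- manip.get_ft_torque(): the same for the moment, N m.
- manip.get_grip_width(): finger opening in m.
- manip.get_gripper_force(): force on a finger pad.
Only numpy, scipy, OpenCV 4.12 (cv2) and the standard library are available. Lean on these libraries where they do the work, as an engineer would, in place of code of your own. Each camera call takes 0.05 s, during which the arm holds its last target. There are 200 camera calls.

## Working session

There is one attempt and no reset: what is moved stays moved. The work goes in short steps, each a Python script; the robot and the scene stay as the last script left them, time stands still between calls to the robot, and variables do not carry over. Pictures are saved under pics/ and viewed, at most 10 in all, crops included, and the job is handed in when it is done.

```bash
ls; mkdir -p pics; cat > h.py <<'E'
import numpy as np, cv2
from workcell import manip, open_jaws, close_gripper, kinematics, optics
from scipy.spatial.transform import Rotation as R
def cam(n):
    c=optics.camera_info(n); K=np.array([[c["fx"],0,c["cx"]],[0,c["fy"],c["cy"]],[0,0,1.]])
    Rm=cv2.Rodrigues(np.array(c["rvec"],float))[0]; return K,np.array(c["distortion"],float),Rm,np.array(c["tvec"],float).ravel()
def rays(C,uv):
    K,D,Rm,t=C; p=cv2.undistortPoints(np.array(uv,float).reshape(-1,1,2),K,D).reshape(-1,2)
    d=np.c_[p,np.ones(len(p))]@Rm; return -Rm.T@t,d      # d has unit camera-z
def onplane(C,uv,z):
    o,d=rays(C,uv); return o+d*((z-o[2])/d[:,2])[:,None]
def proj(C,P):
    K,D,Rm,t=C; return cv2.projectPoints(np.array(P,float).reshape(-1,1,3),cv2.Rodrigues(Rm)[0],t,K,D)[0].reshape(-1,2)
def cloud(C,dep):
    v,u=np.mgrid[:dep.shape[0],:dep.shape[1]]; o,d=rays(C,np.stack([u,v],-1)); 
    return (o+d*dep.reshape(-1,1)).reshape(*dep.shape,3)
def tri(C1,p1,C2,p2):
    o1,d1=rays(C1,[p1]);o2,d2=rays(C2,[p2]);d1=d1[0];d2=d2[0]
    s=np.linalg.lstsq(np.c_[d1,-d2],o2-o1,rcond=None)[0];a=o1+s[0]*d1;b=o2+s[1]*d2
    return (a+b)/2,np.linalg.norm(a-b)
def quat(Rm): q=R.from_matrix(Rm).as_quat(); return np.r_[q[3],q[:3]]
def rot(q): q=np.array(q); return R.from_quat(np.r_[q[1:],q[0]]).as_matrix()
E
python3 - <<'E'
from h import *
for n in("scene","top"):
    b,d=optics.snapshot(n); cv2.imwrite(f"pics/{n}0.png",b); np.savez(f"{n}0.npz",b=b,d=d)
    C=cam(n); print(n,-C[2].T@C[3],C[2][2],C[0][0,0])
    cv2.imwrite(f"pics/{n}0.png",cv2.resize(b,(800,600)))
print(manip.get_tcp_pos(),manip.get_eef_rot(),manip.tcp_to_grasp,manip.get_time())
E
```

```text
pics
scene [1.45930596 0.24113989 1.46751676] [-0.58396865 -0.17150839 -0.79345163] 436.4881553490072
top [ 0.27589794 -0.03223917  1.75339302] [ 0.14822652  0.01032203 -0.98889957] 489.7023903705639
[0.18218134 0.57135635 0.2303645 ] [ 8.19506713e-04  9.88107226e-01 -1.53764227e-01 -4.22601157e-05] 0.0187 0.1
```

View pics/scene0.png

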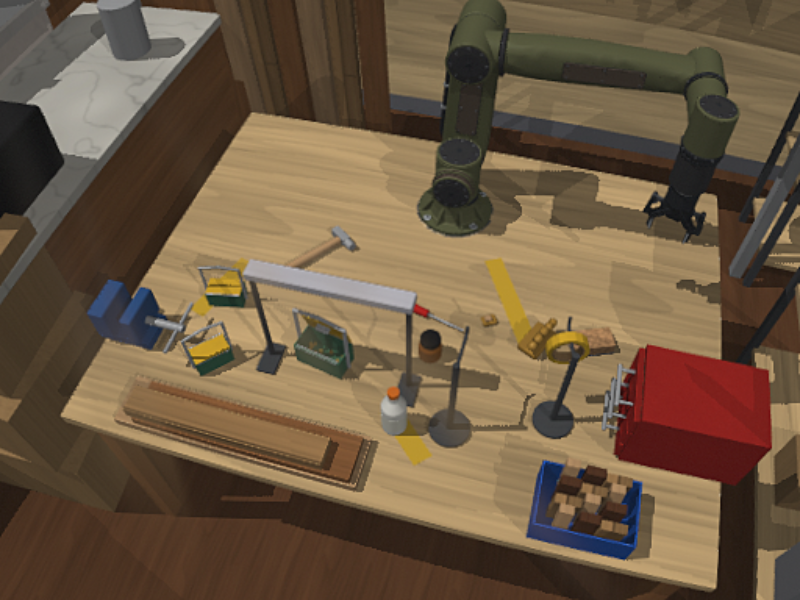

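View pics/top0.png

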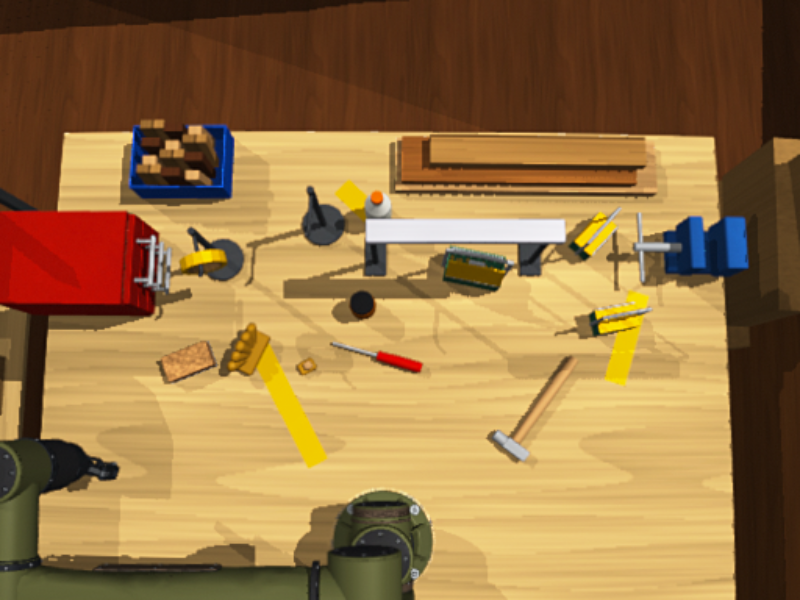

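The caddy stands under the lamp bar: at about (323,345) in the scene view and (475,268) in the top view. Its flap is part open. The free hook's foot is at (450,428) in the scene view and (323,225) in the top view. The tape hook is at (565,345) in the scene view. Next I'll get rough positions from depth and enlarge the crops.

```bash
python3 - <<'E'
from h import *
s=np.load("scene0.npz");t=np.load("top0.npz");S=cam("scene");T=cam("top")
for nm,px in(("caddy",(475,268)),("lampc",(465,230)),("lampL",(367,230)),("lampR",(564,230)),("foot",(323,225)),("tfoot",(225,258)),("jar",(362,303)),("glue",(377,200)),("chisT",(335,345)),("chisE",(420,368))):
    u,v=np.array(px)*.64; print(nm,cloud(T,t["d"])[int(v),int(u)].round(3))
P=cloud(S,s["d"])
for nm,px in(("box",(323,355)),("flap",(322,328)),("foot",(450,428)),("tip",(466,330)),("posttop",(457,367)),("glue",(393,412)),("lampL",(248,270)),("lampR",(412,300))):
    u,v=np.array(px)*.64; print(nm,P[int(v),int(u)].round(3))
a=s["b"][170:300,165:315]; b=t["b"][100:200,180:340]
cv2.imwrite("pics/c1.png",np.vstack([cv2.resize(a,(520,300*3//2)[:2] if 0 else (346,300),interpolation=2),cv2.resize(b,(346,216),interpolation=2)]))
w=np.zeros((560,800,3),np.uint8); w[:340,:392]=cv2.resize(a,(392,340),interpolation=2); w[:250,400:]=cv2.resize(b,(400,250),interpolation=2)
cv2.imwrite("pics/c1.png",w[:340])
E
```

```text
caddy [ 0.591 -0.195  0.133]
lampc [ 0.622 -0.153  0.343]
lampL [0.622 0.033 0.339]
lampR [ 0.623 -0.339  0.349]
foot [0.711 0.15  0.019]
tfoot [0.587 0.324 0.237]
jar [0.523 0.053 0.074]
glue [0.732 0.019 0.159]
chisT [0.434 0.115 0.021]
chisE [ 0.382 -0.077  0.027]
box [ 0.643 -0.193  0.068]
flap [ 0.604 -0.2    0.13 ]
foot [0.726 0.15  0.019]
tip [0.629 0.147 0.282]
posttop [0.726 0.148 0.289]
glue [0.771 0.023 0.115]
lampL [ 0.636 -0.341  0.341]
lampR [0.626 0.026 0.341]
```

```bash
cat >> h.py <<'E'
def tilt(a,yaw=0,close_horizontal=True,flip=1):
    """tool z leans a (deg) from straight down towards heading yaw; closing line horizontal or in the vertical plane"""
    a,w=np.radians(a),np.radians(yaw); f=np.array([np.cos(w),np.sin(w),0])
    z=np.sin(a)*f-np.array([0,0,np.cos(a)]); l=np.array([-f[1],f[0],0])
    y=flip*(l if close_horizontal else np.cross(z,l)); return np.c_[np.cross(y,z),y,z]
E
python3 - <<'E'
from h import *
C=cam("wrist"); Rt=rot(manip.get_eef_rot()); p=np.array(manip.get_tcp_pos())
print("cam in tool",(Rt.T@(-C[2].T@C[3]-p)).round(4),"axis",(Rt.T@C[2][2]).round(3),"xaxis",(Rt.T@C[2][0]).round(3),C[0][0,0])
for nm,pos,a,yaw in(("view",(.40,-.19,.26),45,-10),("press",(.635,-.19,.074),55,-10),("grasp",(.61,-.19,.17),45,-10),("seat",(.66,.17,.27),40,0),("above",(.66,.17,.31),40,0),("hookview",(.5,.15,.36),50,0)):
  for h in(True,False):
    for fl in(1,-1):
      q=kinematics.solve_ik(np.array(pos),quat(tilt(a,yaw,h,fl))); print(nm,h,fl,None if q is None else np.round(q,2))
E
```

```text
cam in tool [ 0.0733  0.0002 -0.1406] axis [-0.289  0.     0.957] xaxis [ 0.  1. -0.] 275.2108396287601
view True 1 None
view True -1 None
view False 1 None
view False -1 None
press True 1 None
press True -1 None
press False 1 None
press False -1 None
grasp True 1 [ 0.1  -0.52 -0.8   0.37 -0.55 -2.09]
grasp True -1 [ 0.1  -0.52 -0.8   0.37 -0.55  1.05]
grasp False 1 [ 0.1  -0.52 -0.8   0.37 -0.55  2.62]
grasp False -1 [ 0.1  -0.52 -0.8   0.37 -0.55 -0.52]
seat True 1 [ 0.73 -0.31 -0.5   0.57 -0.91 -2.55]
seat True -1 [ 0.73 -0.31 -0.5   0.57 -0.91  0.59]
seat False 1 [ 0.73 -0.31 -0.5   0.57 -0.91  2.16]
seat False -1 [ 0.73 -0.31 -0.5   0.57 -0.91 -0.98]
above True 1 [ 0.74 -0.31 -0.42  0.55 -0.98 -2.51]
above True -1 [ 0.74 -0.31 -0.42  0.55 -0.98  0.64]
above False 1 [ 0.74 -0.31 -0.42  0.55 -0.98  2.21]
above False -1 [ 0.74 -0.31 -0.42  0.55 -0.98 -0.94]
hookview True 1 [ 1.08 -0.86 -0.81  0.8  -1.24 -2.78]
hookview True -1 [ 1.08 -0.86 -0.81  0.8  -1.24  0.36]
hookview False 1 [ 1.08 -0.86 -0.81  0.8  -1.24  1.93]
hookview False -1 [ 1.08 -0.86 -0.81  0.8  -1.24 -1.21]
```

View pics/c1.png

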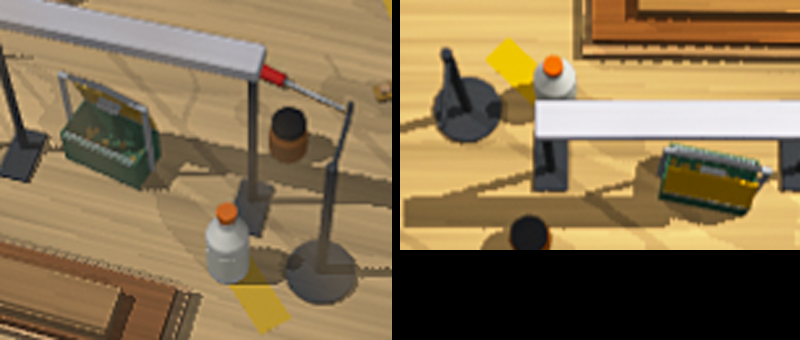

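The crop shows the flap part open, standing up under the hoop. The caddy is yawed about −10°, since its right end is lower in the top view. Now I'll take wrist views of the hook and the caddy, two of each.

```bash
python3 - <<'E'
from h import *
V=[("h1",(.40,.17,.40),45,0),("h2",(.42,.09,.40),45,0),("k1",(.45,-.15,.30),45,0),("k2",(.45,-.24,.30),45,0)]
for n,p,a,w in V:
    t0=manip.get_time(); manip.move_pose(np.array(p),quat(tilt(a,w,True,-1))); 
    K=cam("wrist"); b,d=optics.snapshot("wrist"); np.savez(n+".npz",b=b,d=d,K=K[0],D=K[1],R=K[2],t=K[3])
    print(n,manip.get_time()-t0,manip.get_time())
ims=[np.load(n+".npz")["b"] for n in("h1","h2","k1","k2")]
cv2.imwrite("pics/w1.png",cv2.resize(np.vstack([np.hstack(ims[:2]),np.hstack(ims[2:])]),(800,600),interpolation=cv2.INTER_AREA))
E
```

```text
h1 1.7999999999999998 1.9
h2 0.4750000000000001 2.375
k1 1.2332999999999998 3.6083
k2 0.625 4.2333
```

View pics/w1.png

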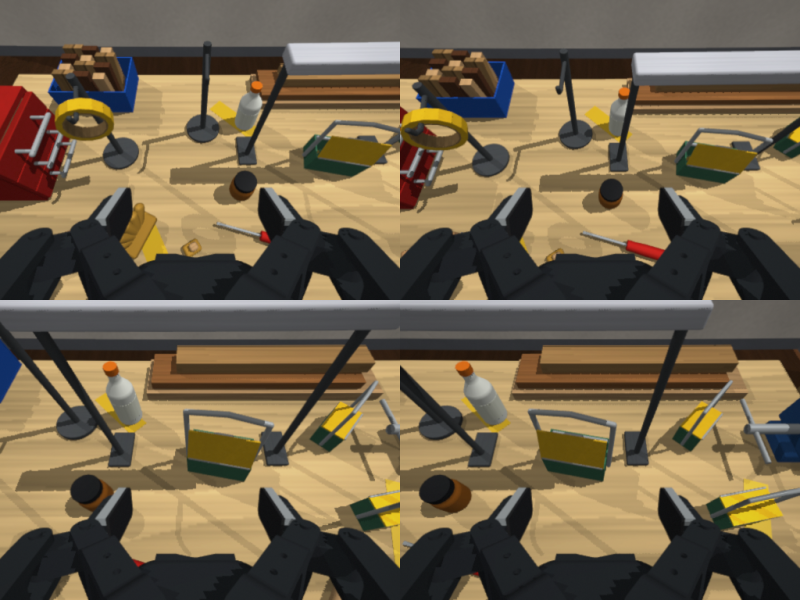

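Mosaic at 0.78 scale:
- **k1/k2 (lower row):** the flap shows as a yellow quad at about (222,450) and (575,450). The hoop is above it, with its corners at about (188,412) and (270,427) in k1.
- **h1/h2 (upper row):** the free hook's post is at (205,90) and (568,90), with the upturned tip at (207,45) and (562,57).

Next I'll measure the caddy and hook.

```bash
cat > meas.py <<'E'
from h import *
def ld(n):
    z=np.load(n+".npz"); return z["b"],z["d"],(z["K"],z["D"],z["R"],z["t"])
quads={}
for n,c in(("k1",(284,192)),("k2",(224,192))):
    b,d,C=ld(n); hsv=cv2.cvtColor(b,cv2.COLOR_BGR2HSV)
    m=cv2.inRange(hsv,(20,150,60),(35,255,255)); m=cv2.morphologyEx(m,cv2.MORPH_OPEN,np.ones((5,5)))
    k,lab,st,ce=cv2.connectedComponentsWithStats(m); i=lab[c[1],c[0]]; m=(lab==i).astype(np.uint8)
    P=cloud(C,d); Y=P[cv2.erode(m,np.ones((7,7)))>0]; Y=Y[np.isfinite(Y).all(1)]
    o=Y.mean(0); nrm=np.linalg.svd(Y-o,full_matrices=0)[2][2]; nrm*=np.sign(nrm[2])
    print(n,"area",m.sum(),"flap centre",o.round(4),"normal",nrm.round(3),"angle",np.arctan2(np.hypot(*nrm[:2]),nrm[2]).round(3),"yaw",np.degrees(np.arctan2(-nrm[1],-nrm[0])).round(1),"rms",(np.abs((Y-o)@nrm)).mean().round(4))
    cnt=max(cv2.findContours(m,0,2)[0],key=cv2.contourArea); h=cv2.convexHull(cnt)
    for e in np.linspace(.01,.12,40):
        q=cv2.approxPolyDP(h,e*cv2.arcLength(h,True),True)
        if len(q)<=4: break
    q=q.reshape(-1,2); a=np.argsort(np.arctan2(q[:,1]-q[:,1].mean(),q[:,0]-q[:,0].mean())); q=q[a]; quads[n]=(C,q); print(q.tolist())
    M=(P[...,2]>.155)&(P[...,2]<.2)&(P[...,0]>.52)&(P[...,0]<.68)&(P[...,1]>-.30)&(P[...,1]<-.09); H=P[M]
    c2=np.cov(H[:,:2].T); w,v=np.linalg.eigh(c2); ax=v[:,1]*np.sign(v[1,1]); s=(H[:,:2]-H[:,:2].mean(0))@ax
    lo,hi=np.percentile(s,[1,99]); mid=H[:,:2].mean(0)+ax*(lo+hi)/2
    print(" handle n",len(H),"mid",mid.round(4),"len",(hi-lo).round(4),"yaw",np.degrees(np.arctan2(-ax[0],ax[1])).round(1),"z top",np.percentile(H[:,2],[50,90,99]).round(4))
for a,b in zip(quads["k1"][1],quads["k2"][1]):
    p,e=tri(quads["k1"][0],a,quads["k2"][0],b); print("corner",p.round(4),"gap",e.round(4))
for n in("h1","h2"):
    b,d,C=ld(n);P=cloud(C,d); g=cv2.cvtColor(b,cv2.COLOR_BGR2GRAY)
    M=(P[...,0]>.6)&(P[...,0]<.78)&(abs(P[...,1]-.148)<.035)&(g<110)
    Q=P[M&(P[...,2]>.05)&(P[...,2]<.25)&(P[...,0]>.7)]; f=np.polyfit(Q[:,2],Q[:,:2],1)
    print(n,"post n",len(Q),"xy at z .1,.27",(f[0]*.1+f[1]).round(4),(f[0]*.27+f[1]).round(4))
    W=P[M&(P[...,2]>.262)]; print(" wire n",len(W))
    for lo in np.arange(.615,.76,.01):
        k=W[(W[:,0]>=lo)&(W[:,0]<lo+.01)]
        if len(k): print("  ",lo.round(3),len(k),k[:,1].mean().round(4),"z",k[:,2].min().round(4),k[:,2].max().round(4))
    v,u=np.nonzero(M&(P[...,2]>.262)); print(" px u",u.min(),u.max(),"v",v.min(),v.max(), "top row u",u[v==v.min()].mean())
E
python3 meas.py
```

```text
k1 area 3086 flap centre [ 0.5857 -0.1968  0.1102] normal [ 0.937 -0.175  0.303] angle 1.263 yaw 169.4 rms 0.0081
[[241, 168], [331, 180], [321, 214], [240, 201]]
 handle n 1019 mid [ 0.6089 -0.2007] len 0.1432 yaw -11.2 z top [0.1762 0.1813 0.1836]
k2 area 2910 flap centre [ 0.5851 -0.1979  0.1108] normal [ 0.924 -0.203  0.325] angle 1.239 yaw 167.6 rms 0.0083
[[175, 167], [264, 181], [260, 213], [180, 200]]
 handle n 989 mid [ 0.6087 -0.2019] len 0.1432 yaw -11.1 z top [0.1762 0.1813 0.1834]
corner [ 0.6096 -0.1373  0.1324] gap 0.001
corner [ 0.5909 -0.2594  0.1291] gap 0.0018
corner [ 0.5661 -0.2554  0.0746] gap 0.001
corner [ 0.5861 -0.1347  0.0774] gap 0.0012
h1 post n 460 xy at z .1,.27 [0.7147 0.1476] [0.7155 0.1513]
 wire n 416
   0.615 29 0.1504 z 0.2802 0.2938
   0.625 35 0.1511 z 0.2761 0.295
   0.645 11 0.1502 z 0.2697 0.2734
   0.655 28 0.1494 z 0.2694 0.2736
   0.665 29 0.1487 z 0.2685 0.2737
   0.675 33 0.1489 z 0.2696 0.2737
   0.685 26 0.1483 z 0.2693 0.2732
   0.695 27 0.1483 z 0.2695 0.2736
   0.705 117 0.1476 z 0.2631 0.2894
   0.715 79 0.1482 z 0.2626 0.2893
   0.725 2 0.1491 z 0.2876 0.288
 px u 260 270 v 52 108 top row u 265.0
h2 post n 587 xy at z .1,.27 [0.7147 0.1465] [0.7141 0.1454]
 wire n 454
   0.615 36 0.15 z 0.2794 0.2949
   0.625 31 0.1484 z 0.2726 0.2948
   0.635 12 0.1471 z 0.2678 0.2754
   0.645 27 0.1484 z 0.2696 0.2739
   0.655 29 0.1486 z 0.268 0.2732
   0.665 31 0.1482 z 0.269 0.2735
   0.675 27 0.1477 z 0.2689 0.2732
   0.685 26 0.1475 z 0.2676 0.2732
   0.695 29 0.1474 z 0.2691 0.2735
   0.705 120 0.147 z 0.2634 0.2891
   0.715 84 0.1456 z 0.2628 0.2894
   0.725 2 0.1453 z 0.288 0.2881
 px u 199 216 v 62 120 top row u 209.5
```

```bash
cat > press.py <<'E'
from h import *
O=np.array([.609,-.201,0]); psi=np.radians(-11); ex=np.array([np.cos(psi),np.sin(psi),0]); Z=np.array([0,0,1.])
a=50; Rt=tilt(a,0,True,1); q=quat(Rt); ar=np.radians(a)
def tcp(th,r,gap=0.):
    h=.011*abs(np.sin(th-(np.pi/2-ar)))   # lead of the fingertip's deeper corner (tip face parallel to the flap at th = 90deg - a)
    n=gap+.002+h; x=-.035+r*np.cos(th)-n*np.sin(th); z=.072+r*np.sin(th)+n*np.cos(th)
    return O+x*ex+z*Z
if __name__=="__main__":
    s=tcp(1.17,.050,.02); b=s-.07*Rt[:,2]
    for p in(b,s,tcp(.6,.057),tcp(0,.064)): print(p.round(3),kinematics.solve_ik(p,q) is not None)
    close_gripper(40); manip.move_pose(b,q); manip.movel(s,rate=.15)
    f0=np.array(manip.get_wrist_force()); print(manip.get_time(),"f0",f0.round(2),manip.get_tcp_pos())
    for th in np.linspace(1.15,.3,8):
        hit=manip.movel(tcp(th,.050+.014*(1.15-th)/1.15),rate=.06,force_limit=25)
        print(round(th,2),hit,(np.array(manip.get_wrist_force())-f0).round(2),np.array(manip.get_tcp_pos()).round(4))
        if hit: break
E
python3 press.py
```

```text
[ 0.516 -0.193  0.174] True
[ 0.569 -0.193  0.129] True
[ 0.619 -0.203  0.107] True
[ 0.637 -0.207  0.081] True
8.4583 f0 [-1.04  0.18 -0.4 ] [ 0.56927412 -0.19341436  0.12868222]
1.15 False [ 1.18  0.64 -0.02] [ 0.5885 -0.1971  0.1209]
1.03 False [0.56 0.18 0.54] [ 0.5959 -0.1985  0.1192]
0.91 False [ 1.33 -0.74 -0.7 ] [ 0.6032 -0.1999  0.1162]
0.79 False [ 0.37 -0.38  0.21] [ 0.6102 -0.2013  0.1124]
0.66 False [1.55 0.24 0.22] [ 0.6163 -0.2025  0.1081]
0.54 False [ 0.68 -0.46  1.37] [ 0.6209 -0.2034  0.1046]
0.42 False [ 1.05 -0.82 -0.16] [ 0.6253 -0.2042  0.1004]
0.3 False [ 0.64 -0.08  0.79] [ 0.6293 -0.205   0.0954]
```

```bash
python3 - <<'E'
from press import *
f0=np.array([-1.04,.18,-.4])
def rep(n,h): print(n,h,(np.array(manip.get_wrist_force())-f0).round(2),np.array(manip.get_tcp_pos()).round(4),round(manip.get_time(),2))
for th in(.2,.12,.06):
    rep(th,manip.movel(tcp(th,.063),rate=.05,force_limit=20))
p=tcp(0,.063)
for i in range(12):
    h=manip.movel(p-[0,0,.001*i],rate=.02,force_limit=13); rep(i,h)
    if h or manip.get_wrist_force()[2]-f0[2]>11: break
E
```

```text
0.2 False [1.05 0.21 0.92] [ 0.634  -0.2059  0.0915] 11.11
0.12 False [ 1.02 -0.16  0.73] [ 0.635  -0.2061  0.0872] 11.36
0.06 False [1.59 0.49 1.08] [ 0.6357 -0.2062  0.0839] 11.61
0 False [ 1.24 -0.68  0.61] [ 0.6363 -0.2063  0.0807] 11.93
1 False [-0.05  0.01  0.8 ] [ 0.6365 -0.2063  0.0801] 12.18
2 False [ 0.44 -0.2   1.87] [ 0.6366 -0.2064  0.0793] 12.43
3 False [ 0.05 -0.24  3.34] [ 0.6367 -0.2064  0.0785] 12.68
4 False [0.43 1.02 4.53] [ 0.6367 -0.2064  0.0775] 12.93
5 False [-1.2  -0.31  5.69] [ 0.6367 -0.2064  0.0765] 13.18
6 False [-2.07  1.17  6.81] [ 0.6368 -0.2064  0.0757] 13.43
7 False [-1.58  0.92  7.45] [ 0.6369 -0.2064  0.0749] 13.68
8 False [-2.71  1.35  8.36] [ 0.6371 -0.2065  0.0744] 13.93
9 False [-3.84  0.92  8.21] [ 0.6373 -0.2065  0.0739] 14.18
10 False [-3.69  1.51  9.69] [ 0.6375 -0.2065  0.0733] 14.43
11 False [-3.25  1.59 10.04] [ 0.6378 -0.2066  0.0728] 14.68
```

```bash
python3 - <<'E'
from press import *
f0=np.array([-1.04,.18,-.4])
def rep(n,h): print(n,h,(np.array(manip.get_wrist_force())-f0).round(2),np.array(manip.get_tcp_pos()).round(4),round(manip.get_time(),2))
p=tcp(0,.063)
for i in range(13,22,2):
    h=manip.movel(p-[0,0,.001*i],rate=.02,force_limit=10); rep(i,h)
    if h or manip.get_wrist_force()[2]-f0[2]>17: break
c=np.array(manip.get_tcp_pos()); manip.movel(c+[-.0,0,.02],rate=.15); rep("up",0)
manip.movel(c+[0,0,.02]-.09*Rt[:,2],rate=.25)
K=cam("wrist"); b,d=optics.snapshot("wrist"); np.savez("p1.npz",b=b,d=d,K=K[0],D=K[1],R=K[2],t=K[3])
s,ds=optics.snapshot("scene"); np.savez("scene1.npz",b=s,d=ds)
cv2.imwrite("pics/p1.png",np.hstack([cv2.resize(b,(400,300)),cv2.resize(s[170:270,165:298],(400,300),interpolation=2)])); print(manip.get_time())
E
```

```text
13 False [-4.28  1.48 11.23] [ 0.6383 -0.2067  0.0717] 14.93
15 False [-4.48  0.25 14.54] [ 0.6388 -0.2067  0.0707] 15.18
17 False [-3.89  1.3  13.37] [ 0.6391 -0.2068  0.0693] 15.43
19 False [-4.52  1.03 17.25] [ 0.6401 -0.2069  0.0692] 15.68
up 0 [ 0.56 -0.16 -0.57] [ 0.6397 -0.2068  0.0885] 16.01
16.6167
```

View pics/p1.png

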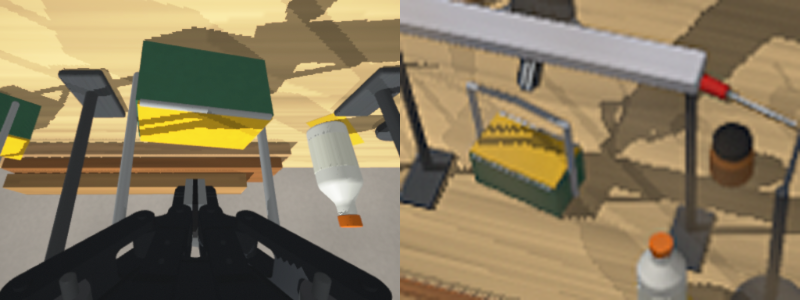

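The flap now looks down: in the wrist view (upside down) it is the yellow strip at (200,120), and in the scene crop it is at (525,150). I'll check its angle and the caddy's pose from depth in both views.

```bash
cat > chk.py <<'E'
from h import *
import sys
def chk(C,b,d,c=(.609,-.201)):
    P=cloud(C,d); hsv=cv2.cvtColor(b,cv2.COLOR_BGR2HSV)
    reg=(np.hypot(P[...,0]-c[0],P[...,1]-c[1])<.1)
    m=(cv2.inRange(hsv,(20,130,50),(36,255,255))>0)&reg&(P[...,2]>.05)&(P[...,2]<.14)
    m=cv2.erode(m.astype(np.uint8),np.ones((3,3)))>0
    Y=P[m]; ps=np.radians(-11); x=(Y[:,:2]-c)@[np.cos(ps),np.sin(ps)]; y=(Y[:,:2]-c)@[-np.sin(ps),np.cos(ps)]
    A=np.c_[x,y,np.ones(len(x))]; k=np.ones(len(x),bool)
    for _ in range(4):
        f=np.linalg.lstsq(A[k],Y[k,2],rcond=None)[0]; r=abs(A@f-Y[:,2]); k=r<max(.002,2*np.median(r))
    print("flap n",len(x),"slope x,y",f[:2].round(3),"z at hinge/mid/edge",[(f[2]+f[0]*t).round(4) for t in(-.035,0,.035)],"x range",np.percentile(x,[1,99]).round(3),"y",np.percentile(y,[1,99]).round(3))
    H=P[(P[...,2]>.155)&(P[...,2]<.2)&reg]
    if len(H)>50:
        w,v=np.linalg.eigh(np.cov(H[:,:2].T)); ax=v[:,1]*np.sign(v[1,1]); s=(H[:,:2]-H[:,:2].mean(0))@ax; lo,hi=np.percentile(s,[1,99])
        print("handle n",len(H),"mid",(H[:,:2].mean(0)+ax*(lo+hi)/2).round(4),"len",(hi-lo).round(4),"yaw",np.degrees(np.arctan2(-ax[0],ax[1])).round(1),"z",np.percentile(H[:,2],[50,99]).round(4))
if __name__=="__main__":
    z=np.load("p1.npz"); chk((z["K"],z["D"],z["R"],z["t"]),z["b"],z["d"])
    z=np.load("scene1.npz"); chk(cam("scene"),z["b"],z["d"])
E
python3 chk.py
```

```text
flap n 5712 slope x,y [ 0.02  -0.001] z at hinge/mid/edge [np.float64(0.0719), np.float64(0.0726), np.float64(0.0734)] x range [-0.029  0.033] y [-0.06   0.059]
handle n 10463 mid [ 0.5289 -0.2085] len 0.13 yaw 4.7 z [0.1733 0.1967]
flap n 339 slope x,y [ 0.093 -0.009] z at hinge/mid/edge [np.float64(0.0693), np.float64(0.0726), np.float64(0.0758)] x range [-0.022  0.036] y [-0.055  0.055]
handle n 172 mid [ 0.5999 -0.192 ] len 0.1368 yaw -27.3 z [0.1718 0.1852]
```

```bash
cat > grasp.py <<'E'
from h import *
Z=np.array([0,0,1.])
def gR(a,yaw,slope=-.13):
    """closing line across the bar; bar direction = caddy y, sloping down away from the middle"""
    w=np.radians(yaw); ey=np.array([-np.sin(w),np.cos(w),0]); ar=np.radians(a)
    t=ey+slope*Z; t/=np.linalg.norm(t); z=np.sin(ar)*np.array([np.cos(w),np.sin(w),0])-np.cos(ar)*Z
    z-=z@t*t; z/=np.linalg.norm(z); x=-t; return np.c_[x,np.cross(z,x),z],ey
def tcp_for(G,Rm,behind=0.): return G+(manip.tcp_to_grasp-behind)*Rm[:,2]
E
python3 - <<'E'
from grasp import *
from chk import chk
Rm,ey=gR(45,-11); G=np.array([.609,-.201,.177])+.026*ey; q=quat(Rm)
for b in(.1,0): print(kinematics.solve_ik(tcp_for(G,Rm,b),q))
manip.move_pose(tcp_for(G,Rm,.10),q); open_jaws(); print(manip.get_time())
K=cam("wrist"); b,d=optics.snapshot("wrist"); np.savez("g1.npz",b=b,d=d,K=K[0],D=K[1],R=K[2],t=K[3])
d2=np.where(d<.20,0,d); chk(K,b,d2)
P=cloud(K,d2); H=P[(P[...,2]>.16)&(P[...,2]<.2)&(P[...,0]>.57)&(P[...,0]<.65)&(P[...,1]>-.29)&(P[...,1]<-.11)]
w,v=np.linalg.eigh(np.cov(H[:,:2].T)); ax=v[:,1]*np.sign(v[1,1]); m=H[:,:2].mean(0); s=(H[:,:2]-m)@ax
for lo in np.arange(-.09,.09,.015):
    k=(s>=lo)&(s<lo+.015)
    if k.sum()>5: print(round(lo,3),k.sum(),H[k].mean(0).round(4),"ztop",H[k][:,2].max().round(4))
print(np.degrees(np.arctan2(-ax[0],ax[1])),manip.get_grip_width())
cv2.imwrite("pics/g1.png",b)
E
```

```text
[ 0.27477085 -0.74748046 -0.89018816  0.58349588 -0.81407624 -0.68504439]
[ 0.13335156 -0.47086987 -0.8765887   0.67941848 -0.52139247 -0.75714288]
18.2
flap n 5698 slope x,y [ 0.02  -0.001] z at hinge/mid/edge [np.float64(0.0722), np.float64(0.073), np.float64(0.0737)] x range [-0.029  0.035] y [-0.06   0.059]
handle n 2197 mid [ 0.6078 -0.2016] len 0.143 yaw -11.1 z [0.1753 0.1829]
-0.075 162 [ 0.5943 -0.2686  0.1687] ztop 0.1744
-0.06 246 [ 0.5969 -0.258   0.1725] ztop 0.1767
-0.045 235 [ 0.5998 -0.2431  0.1749] ztop 0.1784
-0.03 230 [ 0.6027 -0.2284  0.177 ] ztop 0.1808
-0.015 226 [ 0.6055 -0.2136  0.1792] ztop 0.1835
0.0 214 [ 0.6086 -0.199   0.1805] ztop 0.1839
0.015 183 [ 0.6113 -0.1842  0.1786] ztop 0.1825
0.03 185 [ 0.6142 -0.1695  0.1766] ztop 0.18
0.045 188 [ 0.6172 -0.1548  0.1738] ztop 0.1781
0.06 203 [ 0.6198 -0.1396  0.1704] ztop 0.1755
0.075 35 [ 0.6216 -0.131   0.169 ] ztop 0.1731
-11.124552619793565 0.08538190573375896
```

View pics/g1.png

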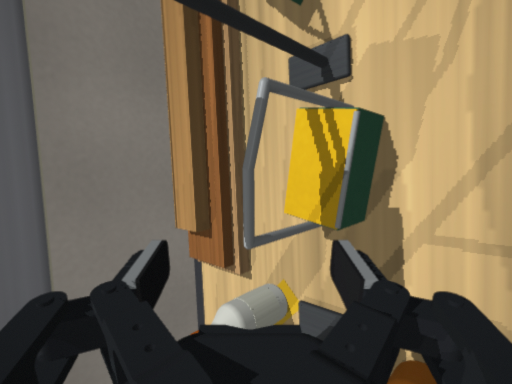

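The view shows the flap shut flat at (320,170). The hoop's V-shaped bar runs from (265,85) to (250,240), with its peak at about (248,155), and the depth agrees with that. Now the grasp and lift.

```bash
python3 - <<'E'
from grasp import *
Rm,ey=gR(45,-11,-.14); G=np.array([.6105,-.2015,.1785-.0036])+.026*ey; q=quat(Rm)
h=manip.movel(tcp_for(G,Rm),q,rate=.15,force_limit=12); f0=np.array(manip.get_wrist_force()); print(h,manip.get_tcp_pos(),tcp_for(G,Rm),f0.round(2))
close_gripper(110); print("grip",manip.get_grip_width(),manip.get_gripper_force(),np.array(manip.get_wrist_force()).round(2),manip.get_time())
c=np.array(manip.get_tcp_pos())
h=manip.movel(c+[0,0,.025],rate=.06); print(h,(np.array(manip.get_wrist_force())-f0).round(2),manip.get_grip_width(),manip.get_time())
manip.sleep(.3)
K=cam("wrist"); b,d=optics.snapshot("wrist"); np.savez("l1.npz",b=b,d=d,K=K[0],D=K[1],R=K[2],t=K[3])
s,_=optics.snapshot("scene")
cv2.imwrite("pics/l1.png",np.hstack([cv2.resize(b,(400,300)),cv2.resize(s[170:270,165:298],(400,300),interpolation=2)]))
E
```

```text
False [ 0.62819145 -0.18026559  0.16255961] [ 0.62815571 -0.18030384  0.16186851] [-0.89  1.05  0.21]
grip 0.006502903960398144 107.49653935432434 [1.05 2.23 3.13] 19.8
False [ 1.68 -0.92 -6.14] 0.006330404631094258 20.3917
```

View pics/l1.png

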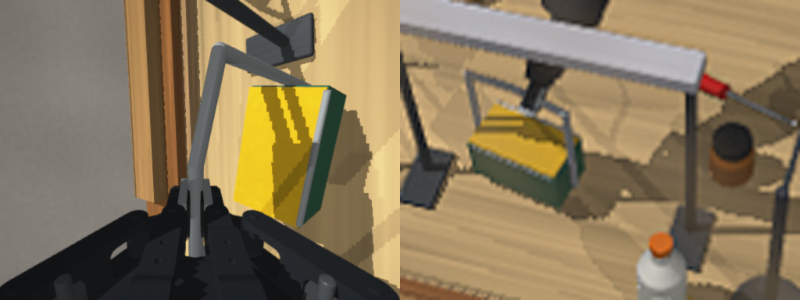

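The caddy is held and hanging upright with the flap flat. Next I'll check that it's level, bring it out from under the lamp and carry it to a point in front of the hook.

```bash
cat >> grasp.py <<'E'
R0,_=gR(45,-11,-.14)
REL=R0.T@(np.array([.6105,-.2015,.1785])-np.array([.6282,-.1803,.1626]))   # handle middle in the tool frame
def tcpM(M,yaw): Rm,_=gR(45,yaw,-.14); return np.array(M)-Rm@REL,quat(Rm)
def flapfit(K,b,d,lo,hi):
    P=cloud(K,d); m=(cv2.inRange(cv2.cvtColor(b,cv2.COLOR_BGR2HSV),(20,130,50),(36,255,255))>0)&(P[...,2]>lo)&(P[...,2]<hi)
    k,lab,st,_=cv2.connectedComponentsWithStats(m.astype(np.uint8)); i=1+st[1:,4].argmax(); Y=P[cv2.erode((lab==i).astype(np.uint8),np.ones((5,5)))>0]
    f=np.linalg.lstsq(np.c_[Y[:,:2]-Y[:,:2].mean(0),np.ones(len(Y))],Y[:,2],rcond=None)[0]
    print("flap n",len(Y),"centre",Y.mean(0).round(4),"dz/dx,dz/dy",f[:2].round(3))
E
python3 - <<'E'
from grasp import *
z=np.load("l1.npz"); flapfit((z["K"],z["D"],z["R"],z["t"]),z["b"],z["d"],.06,.13)
W=[((.46,-.17,.2035),-11,.12),((.46,-.08,.325),-8,.18),((.48,.149,.325),-2,.2)]
for M,y,r in W+[((.656,.149,.325),-2,0),((.656,.149,.275),-2,0)]:
    p,q=tcpM(M,y); s=kinematics.solve_ik(p,q); print(M,None if s is None else np.round(s,2))
for M,y,r in W:
    p,q=tcpM(M,y); manip.movel(p,q,rate=r); print(M,np.array(manip.get_tcp_pos()).round(4),np.array(manip.get_wrist_force()).round(2),round(manip.get_time(),2))
manip.sleep(.3)
K=cam("wrist"); b,d=optics.snapshot("wrist"); np.savez("f1.npz",b=b,d=d,K=K[0],D=K[1],R=K[2],t=K[3])
cv2.imwrite("pics/f1.png",b); flapfit(K,b,d,.18,.27); print(manip.get_time())
E
```

```text
flap n 12164 centre [ 0.6077 -0.2036  0.0971] dz/dx,dz/dy [0.026 0.003]
(0.46, -0.17, 0.2035) None
(0.46, -0.08, 0.325) [ 0.74 -1.05 -0.91  0.69 -1.28 -0.87]
(0.48, 0.149, 0.325) [ 1.14 -0.71 -0.8   0.8  -1.33 -1.26]
(0.656, 0.149, 0.325) [ 0.77 -0.29 -0.51  0.78 -0.97 -1.08]
(0.656, 0.149, 0.275) [ 0.75 -0.28 -0.6   0.83 -0.89 -1.15]Traceback (most recent call last):
  File "<stdin>", line 7, in <module>
workcell.IKError: the arm cannot follow that straight line within its joint ranges
```

```bash
cat > go.py <<'E'
from grasp import *
W=[((.53,-.185,.225),-11,.12),((.49,-.12,.325),-8,.18),((.48,.149,.325),-2,.2)]
print([kinematics.solve_ik(*tcpM(M,y)) is not None for M,y,r in W])
for M,y,r in W:
    p,q=tcpM(M,y); manip.movel(p,q,rate=r); print(M,np.array(manip.get_tcp_pos()).round(4),np.array(manip.get_wrist_force()).round(2),round(manip.get_time(),2))
manip.sleep(.3)
K=cam("wrist"); b,d=optics.snapshot("wrist"); np.savez("f1.npz",b=b,d=d,K=K[0],D=K[1],R=K[2],t=K[3])
cv2.imwrite("pics/f1.png",b); flapfit(K,b,d,.18,.27); print(manip.get_time())
E
python3 go.py
```

```text
[True, True, True]
(0.53, -0.185, 0.225) [ 0.5479 -0.1637  0.2091] [ 0.55 -0.67 -5.3 ] 21.65
(0.49, -0.12, 0.325) [ 0.5066 -0.098   0.3074] [-0.35  0.19 -5.24] 22.5
(0.48, 0.149, 0.325) [0.4943 0.1719 0.3092] [ 0.3  -0.47 -5.82] 24.01
flap n 12381 centre [0.4774 0.146  0.2184] dz/dx,dz/dy [0.023 0.01 ]
24.3583
```

View pics/f1.png

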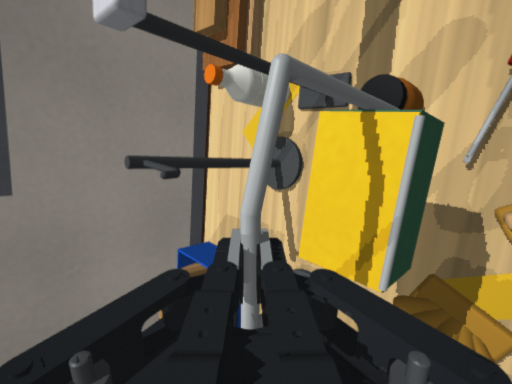

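The view shows the caddy held level with the flap shut. The bar's far corner is at (283,60), and its peak is by the pads at about (250,215). The hook's post is at (200,162) and its tip at (165,172). I'll measure the handle and hook together in this same view.

```bash
python3 - <<'E'
from grasp import *
z=np.load("f1.npz"); K=(z["K"],z["D"],z["R"],z["t"]); P=cloud(K,z["d"]); b=z["b"]; o=-K[2].T@K[3]
H=P[:262][(P[:262,:,2]>.31)&(P[:262,:,2]<.345)&(abs(P[:262,:,0]-.48)<.04)&(P[:262,:,1]<.18)]
for lo in np.arange(.06,.18,.01):
    k=H[(H[:,1]>=lo)&(H[:,1]<lo+.01)]
    if len(k)>8: print(lo.round(3),len(k),k.mean(0).round(4),k[:,2].max().round(4))
U=P[(P[...,2]>.24)&(P[...,2]<.30)&(abs(P[...,0]-.48)<.03)&(P[...,1]<.11)&(P[...,1]>.04)]
print("upright",len(U),U.mean(0).round(4),U[:,1].min().round(4),U[:,1].max().round(4))
W=P[(P[...,0]>.6)&(P[...,0]<.75)&(abs(P[...,1]-.149)<.03)&(P[...,2]>.255)]
for lo in np.arange(.61,.75,.01):
    k=W[(W[:,0]>=lo)&(W[:,0]<lo+.01)]
    if len(k)>3: print("hook",lo.round(3),len(k),k.mean(0).round(4),k[:,2].max().round(4))
E
```

```text
0.07 185 [0.4745 0.0781 0.3154] 0.3186
0.08 514 [0.4745 0.0849 0.3166] 0.3203
0.09 491 [0.4749 0.095  0.3183] 0.3217
0.1 484 [0.4753 0.105  0.3199] 0.3234
0.11 474 [0.4756 0.115  0.3214] 0.325
0.12 464 [0.4759 0.125  0.323 ] 0.3266
0.13 455 [0.4762 0.135  0.3245] 0.3281
0.14 438 [0.4766 0.1449 0.326 ] 0.3296
0.15 410 [0.4769 0.1549 0.3255] 0.329
0.16 1541 [0.4772 0.1656 0.3254] 0.3449
0.17 130 [0.48   0.1711 0.3296] 0.3415
upright 1093 [0.4736 0.0816 0.2741] 0.0755 0.0854
hook 0.62 152 [0.6245 0.1495 0.2853] 0.2944
hook 0.63 13 [0.6353 0.1467 0.2709] 0.2761
hook 0.64 16 [0.6455 0.1465 0.2707] 0.2731
hook 0.65 22 [0.6548 0.1468 0.2711] 0.2729
hook 0.66 34 [0.6649 0.1475 0.2712] 0.2729
hook 0.67 32 [0.6752 0.1475 0.2714] 0.2725
hook 0.68 30 [0.6853 0.1473 0.2714] 0.2727
hook 0.69 27 [0.6949 0.1467 0.2714] 0.2726
hook 0.7 25 [0.7049 0.1468 0.2713] 0.2726
hook 0.71 307 [0.7142 0.1459 0.2764] 0.2887
hook 0.72 22 [0.7217 0.1476 0.2843] 0.2887
```

```bash
python3 - <<'E'
from grasp import *
S=np.array([.656,.149]); yaw=-2
def rep(n,h=None): print(n,h,np.array(manip.get_tcp_pos()).round(4),np.array(manip.get_wrist_force()).round(2),round(manip.get_time(),2))
p,q=tcpM((*S,.325),yaw); manip.movel(p,q,rate=.12); rep("above"); manip.sleep(.4)
p,q=tcpM((*S,.288),yaw); rep("low",manip.movel(p,q,rate=.05,force_limit=8))
for zz in np.arange(.285,.270,-.0015):
    p,q=tcpM((*S,zz),yaw); h=manip.movel(p,q,rate=.02,force_limit=5); f=np.mean([manip.get_wrist_force() for _ in range(3)],0); rep(round(zz,4),h)
    if h or f[2]>-2.5: break
manip.sleep(.2); rep("rest")
K=cam("wrist"); b,d=optics.snapshot("wrist"); np.savez("s1.npz",b=b,d=d,K=K[0],D=K[1],R=K[2],t=K[3])
flapfit(K,b,d,.12,.22)
s,_=optics.snapshot("scene"); cv2.imwrite("pics/s1.png",np.hstack([cv2.resize(b,(400,300)),cv2.resize(s[170:290,240:400],(400,300),interpolation=2)]))
E
```

```text
above None [0.6699 0.1729 0.3094] [ 0.17  0.52 -5.06] 25.98
low False [0.6703 0.1728 0.2727] [ 0.64 -0.23 -3.94] 27.27
0.285 False [0.6701 0.1727 0.269 ] [ 0.38  0.31 -4.99] 27.57
0.2835 False [0.6701 0.1727 0.2675] [ 0.42 -0.19 -5.62] 27.82
0.282 False [0.6701 0.1726 0.2659] [-0.44  0.5  -5.35] 28.07
0.2805 False [0.6701 0.1727 0.2644] [ 0.41  0.09 -4.45] 28.32
0.279 False [0.6701 0.1727 0.263 ] [ 0.19  0.06 -5.61] 28.57
0.2775 False [0.6703 0.1728 0.2625] [ 0.02 -0.32 -2.93] 28.82
0.276 False [0.6705 0.1728 0.262 ] [-0.75 -1.47  2.06] 29.07
rest None [0.6705 0.1728 0.2619] [-0.52 -1.01  4.54] 29.27
flap n 12413 centre [0.6532 0.1441 0.1715] dz/dx,dz/dy [ 0.023 -0.008]
```

View pics/s1.png

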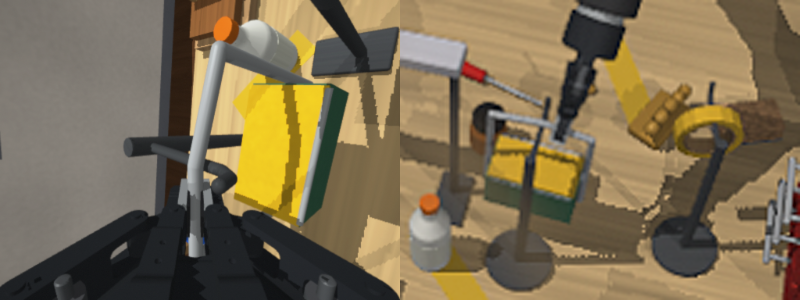

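The bar rests on the wire near its middle: in the wrist view the wire passes under it at about (195,155). The flap is shut and the caddy is level. I'll take off the preload, release, back away and check.

```bash
python3 - <<'E'
from grasp import *
p,q=tcpM((.656,.149,.2775),-2); manip.movel(p,q,rate=.02); print(np.array(manip.get_wrist_force()).round(2))
open_jaws(); print(manip.get_grip_width(),np.array(manip.get_wrist_force()).round(2),manip.get_time())
c=np.array(manip.get_tcp_pos()); Rm=rot(manip.get_eef_rot())
print(manip.movel(c-.10*Rm[:,2],rate=.08,force_limit=10),manip.get_time()); manip.sleep(2.)
for i in range(2):
    K=cam("wrist"); b,d=optics.snapshot("wrist"); flapfit(K,b,np.where(d<.17,0,d),.12,.22); manip.sleep(.5)
P=cloud(K,d); H=P[(d>.17)&(P[...,2]>.262)&(P[...,2]<.29)&(abs(P[...,0]-.656)<.02)]
for lo in np.arange(.07,.23,.015):
    k=H[(H[:,1]>=lo)&(H[:,1]<lo+.015)]
    if len(k)>8: print(lo.round(3),len(k),k.mean(0).round(4),k[:,2].max().round(4))
s,_=optics.snapshot("scene"); cv2.imwrite("pics/e1.png",np.hstack([cv2.resize(b,(400,300)),cv2.resize(s[170:290,240:400],(400,300),interpolation=2)])); print(manip.get_time())
E
```

```text
[ 1.9  -1.68  3.9 ]
0.08527758810556908 [ 0.36 -0.11  0.5 ] 30.3583
False 31.7583
flap n 4982 centre [0.6517 0.1455 0.1717] dz/dx,dz/dy [0.004 0.   ]
flap n 4999 centre [0.6526 0.1454 0.1717] dz/dx,dz/dy [0.005 0.   ]
0.07 160 [0.6503 0.0807 0.2687] 0.2727
0.085 242 [0.6507 0.0924 0.2716] 0.2754
0.1 238 [0.651  0.1074 0.2736] 0.2773
0.115 233 [0.6513 0.1225 0.276 ] 0.2795
0.13 235 [0.6519 0.1376 0.278 ] 0.2818
0.145 360 [0.6541 0.1507 0.2761] 0.2829
0.16 211 [0.6519 0.1675 0.2769] 0.2809
0.175 203 [0.6523 0.1825 0.2748] 0.2782
0.19 186 [0.6524 0.1974 0.2728] 0.2761
0.205 188 [0.6525 0.2129 0.27  ] 0.2741
0.22 21 [0.6524 0.2212 0.2683] 0.2717
34.9083
```

View pics/e1.png

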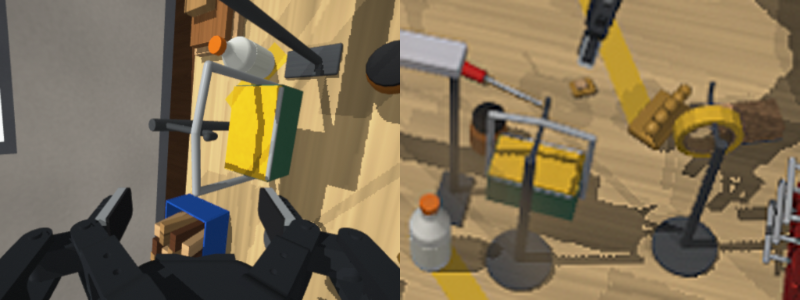

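The caddy hangs level at the middle of the bar, with the wire crossing at (195,128) in the wrist view. The flap is flat and the gripper is clear. I'll let it settle briefly, then hand in.

```bash
python3 - <<'E'
from grasp import *
manip.sleep(5)
for i in range(3):
    K=cam("wrist"); b,d=optics.snapshot("wrist"); flapfit(K,b,np.where(d<.17,0,d),.12,.22); manip.sleep(.25)
print(manip.get_time(),manip.finish_job())
E
```

```text
flap n 5051 centre [0.6512 0.1458 0.1717] dz/dx,dz/dy [0.004 0.   ]
flap n 5000 centre [0.6518 0.1471 0.1717] dz/dx,dz/dy [0.005 0.   ]
flap n 5135 centre [0.6519 0.1457 0.1717] dz/dx,dz/dy [0.005 0.001]
the job is handed in; nothing more can be done
40.8083 None
```

The flap is shut and holding, the caddy hangs level and still by the middle of its handle on the free hook, and the job was handed in at 40.8 s of the 61 s allowed.

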